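# Lock the cap coupler on the sanitiser drum

## Task

The blue-banded drum is the sanitiser refill: lock its cap coupler by swinging its two blue cam arms down together, until both lie fully home against the coupler's sides, and let go. Do not shut one arm while the other still sticks out. The orange drum is waiting to be filled, so leave its arms up, and do not disturb the bottle, the glove box or the plate.

Things in the scene. Friction and masses are not known exactly. Their poses are not given: they have to be found in the camera images.
- blue_drum: Steel drum with a blue band, 148 mm across, 85 mm high, heavy, does not move; origin at the centre of its underside, z up. A brass neck 28 mm across rises from its centre; on the neck, already seated and fixed, sits an aluminium cap coupler 38 mm across and 28 mm high with a blue disc on top, 193 mm above the table.
- blue_drum_cap (a point): Centre of the coupler's top face on the blue drum, z up. Two blue cam arms hinge on its sides, left at +y, right at -y: hinge pins 22 mm out and 13 mm below this point, along x, so the arms swing in its y-z plane. Home, they hang straight down beside the neck, 57 mm over their outer faces, 23 mm of air below their ends. At the start their ends stand up to 48 mm above the hinges, up to 93 mm out.
- blue_drum_left_arm (a joint): Angle of the blue arm at +y, rad: 0 = home (hanging straight down), 1.57 = straight out sideways, 2.4 = upper stop. Starts at 1.75 to 2.25. A bar 14 mm wide (along x), 7 mm thick, reaching 71 mm from its hinge. Stiff hinge: 0.12 N m turns it, it stays where it is left, no spring or click.
- blue_drum_right_arm (a joint): The same for the blue arm at -y: 0 = home, growing as it swings out and up. Fingers 80 to 92 mm apart, one over each arm, push both down as they descend over the coupler; with the fingertips 45 mm below the hinges both hang within about 30 degrees of home, and closing the fingers squeezes them home.
- orange_drum_cap (a point): Centre of the top face of the cap coupler on the orange-banded drum, the same in shape and size as the blue one, with orange disc and arms; z up, its arms at +y and -y. To be left alone.
- orange_drum_left_arm (a joint): Angle of the orange arm on the +y side: 0 = hanging down, 1.57 = straight out. Starts between 1.75 and 2.25; must stay up.
- orange_drum_right_arm (a joint): Angle of the orange arm on the -y side, likewise.
- bottle_mid (a point): Centre of a loose white bottle with a blue cap, 72 mm across, 190 mm tall, standing upright; z is its axis. Bystander.
- glove_box_mid (a point): Centre of a loose pale blue glove box, 120 x 230 x 65 mm, lying flat. Bystander.
- plate_mid (a point): Centre of a loose white plate 170 mm across, 13 mm high, with three small round sweets on it (58 mm high in all). Bystander.

How it is judged (in metres and radians):
At the end, for the whole second after the job is handed in: Both blue cam arms are within 10 degrees (0.175 rad) of fully home and released; both orange arms are still up (above 1.5 rad); the bottle, glove box and plate are within 30 mm of where they began (value of joint each of blue_drum_left_arm, blue_drum_right_arm below 0.175 rad and value of joint each of orange_drum_left_arm, orange_drum_right_arm above 1.5 rad and distance of each of bottle_mid, glove_box_mid, plate_mid from where it was at the start of the episode below 0.03 m); the robot touches nothing.
It fails at once if one blue arm nearly home (below 0.5 rad) while the other still sticks out (above 1.2 rad) ((value of joint blue_drum_left_arm below 0.5 rad and value of joint blue_drum_right_arm above 1.2 rad) or (value of joint blue_drum_right_arm below 0.5 rad and value of joint blue_drum_left_arm above 1.2 rad)).
It fails at once if an orange arm is pushed down (below 1.5 rad) (value of joint any of orange_drum_left_arm, orange_drum_right_arm below 1.5 rad).
It fails at once if the bottle, the glove box or the plate is moved by more than 30 mm (distance of any of bottle_mid, glove_box_mid, plate_mid from where it was at the start of the episode above 0.03 m).
It also fails if it takes over 32 s, if anything falls off the work surface, if the arm or the gripper's body presses on something with over 40 N, if the wrist force passes 120 N, or if a joint passes its speed limit or range.

## Robot

A 6-joint arm with a two-finger parallel gripper is mounted at the origin on the work surface. World frame = base frame: x ahead of the robot, y to its left, z up, the work surface at z = 0. Lengths are in m, angles in degrees, forces in N, time in s.
With the tool pointing down it reaches from about 0.25 to 0.725 m from the base axis. Payload 9.7 kg.
Tool frame: the origin (TCP) lies at the very end of the fingers, on their centre line; the grasp point (between the pads) lies 19 mm behind it; z points along the fingers, y is the line along which they close (so a half turn about z gives the same grasp; the last joint's range is limited). The gripper opens to 85 mm and grips with 20 to 120 N. Pads are 22 mm wide; open, the fingers measure 114 mm over their backs; the gripper's body (76 mm by 85 mm) begins 54 mm behind the grasp point. The pads swing forward as they close: fully open they stand 13 mm farther back than shut.
Start: joints at [72.536, 4.979, 10.078, 95.1, 0, 90], TCP at [0.165, 0.525, 0.231] pointing down, gripper open.
Joint ranges: [-179.16, 179.16], [-48.56, 103.87], [-65.8, 70.77], [-126.05, 130.52], [-82.76, 87.17], [-180, 180]. Speed limits (degrees/s): [127.2, 127.2, 147.25, 180, 180, 180].

## Interface

Orientations are given as [roll, pitch, yaw] about the fixed x, y, z axes, in that order (R = Rz(yaw) Ry(pitch) Rx(roll)).
In Python, from workcell import bot, viewer, finder gives the robot as it stands. The module is installed in compiled form; this text tells all that it offers.
- The arm moves only by the shell command python3 -m inch 'ROWS' [FORCE]. ROWS is JSON, a list that holds one entry, the list of rows, each a list of 7 numbers: the opening in per cent of the stroke, from 0 (shut) to 100 (fully open), then the shift along the tool's x, y, z in mm, then the turn, a rotation vector about the tool's x, y, z in degrees. In form: [[[grip, tx, ty, tz, ax, ay, az], ...]]. A call has 1 to 8 rows; each row shifts and turns the commanded pose from where the row before left it, along the tool's axes as they then stand; what a row does not reach is not made up. A row lasts 1/8 s, in which the tool goes at most 62.5 mm and 10.7 degrees, less where a joint would pass 70% of its speed; a pose out of reach is approached as far as the arm can. A call with a gripper value outside its range is refused whole. The fingers move at their own pace and stop on an object; FORCE is the grip in N (left out, the last holds). Time passes only in rows, so rows that do not move let the fingers close. It gives the time, the measured TCP pose, the force, the opening and the grip force at its end, in the units of the state.
- bot.get_obs(): the state, without advancing time (a new reading comes with each control period).
- viewer.camera(name): name is "scene" or "top"; returns a dict with "pixels" (420x560x3 uint8, red, green, blue), "vfov" (degrees; the focal length in pixels is half the picture's height over the tangent of half this angle, whatever the lens; pixels are square), "cx", "cy" (the principal point, pixels), "k1" (the pictures are not rectified: a ray, as slopes to the right and down, at radius r is drawn at 1 + k1 r^2 times it, then the intrinsics apply), "R" (3x3) and "t" (3): a world point X has camera coordinates R X + t. Camera axes: x right, y down, z forward; pixel columns grow to the right and rows downward; lengths in m; the calibration is good to about 2 mm. A picture is of the moment at which its call begins. There is no depth.
- bot.job_done(): hands the job in; it is judged then, once.
Trained networks look in the newest picture that a camera, given by its name, has taken for a name from the list of things; names that differ only in an ending like _2 or _b are one class to them, and where a whole thing is asked for, a point or a joint stands for the part that bears it (a point fixed in the world has none). Each returns a list of dicts, best first, with "conf" (0 to 1); they miss things now and then, are a little off and sometimes report something else, mostly with a low value. They report only what shows in the picture. A call takes as long as a camera call.
- finder.outline_of(camera, thing): "pixels" (420x560 bool, what is visible of it) and "extent" ([centre column, centre row, width, height] in pixels, round what is visible of it).
- finder.mark_of(camera, thing): "position" ([column, row] in pixels: a listed point, or the origin of a listed thing).
The state is a dict: "time": time; "q": joint angles; "qd": joint speeds; "joint_efforts": joint torques, N m; "ee_pos": TCP position; "tcp_rot": TCP orientation; "wrist_force": force on the tool from outside, world axes, zero at the start; "torque": the same for the moment, N m; "opening": finger opening in m; "grasp_force": force on a finger pad.
Only numpy, scipy, OpenCV 4.12 (cv2) and the standard library are available. Lean on these libraries where they do the work, as an engineer would, in place of code of your own. Each camera call takes 0.05 s, during which the arm holds its last target. There are 200 camera calls.

## Working session

There is one attempt and no reset: what is moved stays moved. The work goes in short steps, Python scripts to look and compute and a shell command to move; the robot and the scene stay as the last step left them, time stands still between calls to the robot, and variables do not carry over. Pictures are saved under pics/ and viewed, at most 10 in all, crops included, and the job is handed in when it is done.

```bash
mkdir -p pics
cat > h.py <<'E'
import numpy as np, cv2
from workcell import bot, viewer, finder
def K(c):
    f=c["pixels"].shape[0]/2/np.tan(np.radians(c["vfov"]/2))
    return np.array([[f,0,c["cx"]],[0,f,c["cy"]],[0,0,1.]]),np.array([c["k1"],0,0,0,0.])
def ray(c,p):
    k,d=K(c); u=cv2.undistortPoints(np.array([[p]],float),k,d)[0,0]
    R=np.array(c["R"]);t=np.array(c["t"])
    v=R.T@np.array([u[0],u[1],1]); return -R.T@t, v/np.linalg.norm(v)
def atz(c,p,z):
    o,v=ray(c,p); return o+v*(z-o[2])/v[2]
def tri(rs):
    A=sum(np.eye(3)-np.outer(v,v) for o,v in rs); b=sum((np.eye(3)-np.outer(v,v))@o for o,v in rs)
    return np.linalg.solve(A,b)
def proj(c,X):
    k,d=K(c); R=np.array(c["R"],float)
    return cv2.projectPoints(np.array(X,float).reshape(-1,1,3),cv2.Rodrigues(R)[0],np.array(c["t"],float),k,d)[0][:,0]
E
cat > a.py <<'E'
from h import *
np.set_printoptions(precision=4,suppress=True)
C={n:viewer.camera(n) for n in("scene","top")}
for n in C: cv2.imwrite(f"pics/{n}0.png",C[n]["pixels"][:,:,::-1])
for th in ["blue_drum_cap","orange_drum_cap","bottle_mid","glove_box_mid","plate_mid","blue_drum"]:
    rs=[]
    for n in C:
        m=finder.mark_of(n,th)
        print(th,n,[(np.round(x["position"],1),round(x["conf"],2)) for x in m[:3]])
        if m: rs.append(ray(C[n],m[0]["position"])); 
        if m and "cap" in th: print("  atz",atz(C[n],m[0]["position"],.193))
    if len(rs)==2: print("  tri",tri(rs))
for th in ["blue_drum_left_arm","blue_drum_right_arm"]:
    for n in C: print(th,n,[(np.round(x["extent"],1),round(x["conf"],2)) for x in finder.outline_of(n,th)[:3]])
print(bot.get_obs())
E
python3 a.py
```

```text
blue_drum_cap scene [(array([209.9, 180. ]), 0.97)]
  atz [ 0.4943 -0.1624  0.193 ]
blue_drum_cap top [(array([335.1, 275. ]), 0.68)]
  atz [ 0.4773 -0.159   0.193 ]
  tri [ 0.4798 -0.1604  0.1714]
orange_drum_cap scene [(array([306.7, 143.9]), 0.66)]
  atz [0.5027 0.1697 0.193 ]
orange_drum_cap top [(array([221.7, 256.9]), 0.91)]
  atz [0.4917 0.1719 0.193 ]
  tri [0.4935 0.1744 0.1791]
bottle_mid scene [(array([382.2, 138.1]), 0.57)]
bottle_mid top [(array([141.2, 236.8]), 0.9)]
  tri [0.5371 0.4444 0.1051]
glove_box_mid scene [(array([134.8, 245.6]), 0.67)]
glove_box_mid top [(array([424.9, 276.4]), 0.98)]
  tri [ 0.5218 -0.4561  0.0447]
plate_mid scene [(array([307.2, 260.1]), 0.93)]
plate_mid top [(array([287. , 180.6]), 0.73)]
  tri [0.7962 0.0188 0.0165]
blue_drum scene [(array([218.3, 208.7]), 0.81)]
blue_drum top [(array([331.3, 279.3]), 0.61)]
  tri [ 0.4844 -0.1619 -0.0028]
blue_drum_left_arm scene [(array([223.3, 168.5,  11.8,  21.4]), 0.51), (array([378.5, 141.4,  20.7,  44.5]), 0.19)]
blue_drum_left_arm top [(array([424.1, 276.4,  78.6,  43.1]), 0.22)]
blue_drum_right_arm scene [(array([306.1, 165.4,  53.3,  52.9]), 0.19)]
blue_drum_right_arm top [(array([356. , 272.2,  25.4,   9. ]), 0.59), (array([339.8, 276.9,  61.8,  49.3]), 0.5)]
{'time': 0.9, 'q': array([72.5352,  4.9793, 10.0792, 95.0979,  0.0013, 90.0004]), 'qd': array([-0.0618,  0.0323,  0.0053,  0.0655,  0.0586,  0.0367]), 'joint_efforts': array([ -0.0008, -52.0102,  46.4855,   0.0015,   0.0001,  -0.    ]), 'ee_pos': array([0.1651, 0.5247, 0.2313]), 'tcp_rot': array([179.998 ,  -0.0013, 162.5348]), 'wrist_force': array([0.2436, 0.5179, 0.4683]), 'torque': array([-0.0087,  0.0314, -0.0202]), 'grasp_force': 0.0, 'opening': 0.08536811740331954}
```

Run:
```python
import cv2,numpy as np
s=cv2.imread("pics/scene0.png");t=cv2.imread("pics/top0.png")
a=cv2.resize(s[130:260,140:340],(800,520),interpolation=cv2.INTER_CUBIC)
b=cv2.resize(t[220:330,280:400],(600,550),interpolation=cv2.INTER_CUBIC)
cv2.imwrite("pics/a.png",a);cv2.imwrite("pics/b.png",b)
cv2.imwrite("pics/c.png",np.hstack([cv2.resize(s,(400,300)),cv2.resize(t,(400,300))]))
```

```text
(no output)
```

View pics/a.png

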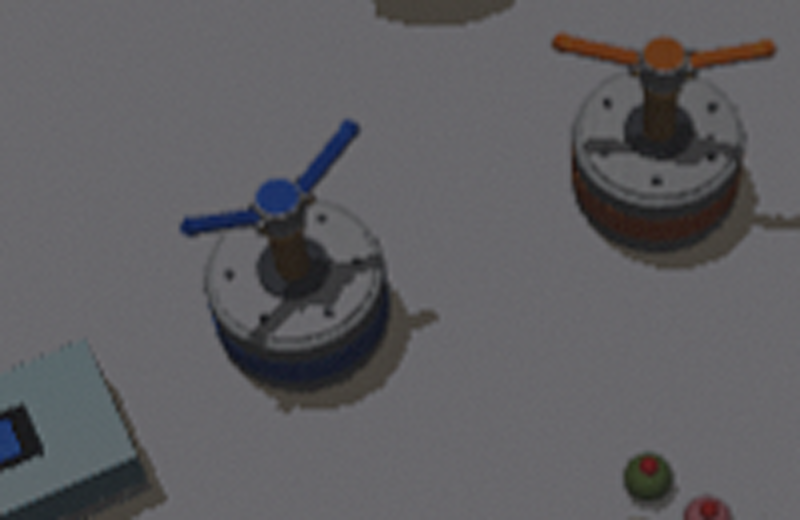

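View pics/b.png

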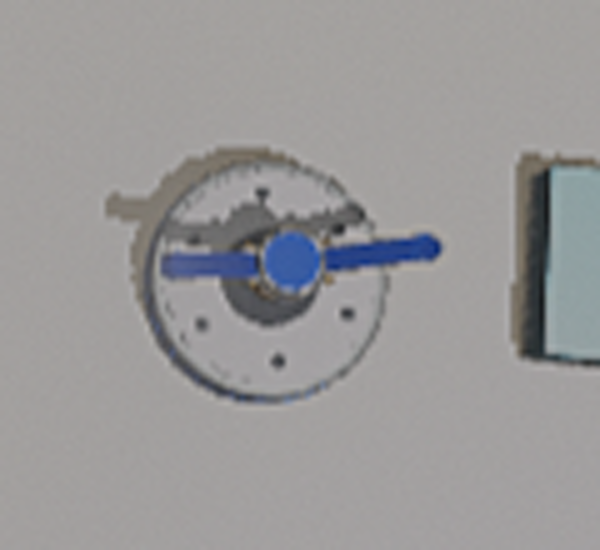

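View pics/c.png

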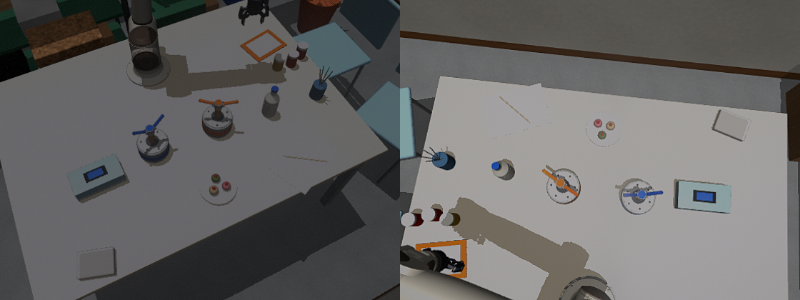

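The scene crop shows the blue disc at about (209,180), with arm tips at about (229,161) and (186,187). In the top view the disc is at about (338.6,272.4), with tips at (313,273) and (367,269). The network's top mark for the cap is about 4 px off, so I'll fit the pose to all of these points.

```bash
cat > fit.py <<'E'
from h import *
from scipy.optimize import least_squares
np.set_printoptions(precision=4,suppress=True)
C={n:viewer.camera(n) for n in("scene","top")}
# disc, left(+y) tip, right tip  in full pixels
P={"scene":np.array([[277,198],[356,123],[182,229]])/4+[140,130]-.4,"top":np.array([[293,262],[163,264],[440,247]])/5+[280,220]-.4}
def pts(p):
    x,y,yaw,l,r=p
    c,s=np.cos(yaw),np.sin(yaw); o=np.array([x,y,.193]); Y=np.array([-s,c,0]);Z=np.array([0,0,1])
    h=o-.013*Z
    return np.array([o,h+Y*(.022+.071*np.sin(l))-Z*.071*np.cos(l),h-Y*(.022+.071*np.sin(r))-Z*.071*np.cos(r)])
f=lambda p:np.concatenate([(proj(C[n],pts(p))-P[n]).ravel() for n in C])
s=least_squares(f,[.48,-.165,0,2,2])
print(s.x,np.degrees(s.x[2]),s.fun)
for n in C: print(n,atz(C[n],P[n][0],.193), [finder.mark_of(n,"blue_drum_cap")[0]["position"]],-np.array(C[n]["R"]).T@C[n]["t"])
k=C["top"]["pixels"][220:330,280:400].astype(int)
E
python3 fit.py
```

```text
[ 0.4878 -0.1654  0.1809  2.2555  2.1894] 10.364572245841899 [-0.6476 -0.3203 -0.526   0.3041 -0.5683  0.0555 -0.5403 -0.4091 -0.3746
 -0.0828 -0.5249 -0.2163]
scene [ 0.4898 -0.1641  0.193 ] [[210.7, 179.3]] [ 1.3544 -0.341   1.5054]
top [ 0.4869 -0.1671  0.193 ] [[339.0, 275.3]] [ 0.3368 -0.0033  1.5774]
```

```bash
python3 -m inch '[[[100,0,0,-50,0,0,0],[100,0,0,-50,0,0,0],[100,-34,-37,0,0,0,0],[100,-34,-37,0,0,0,0],[100,-34,-37,0,0,0,0],[100,-34,-37,0,0,0,0],[100,-34,-37,0,0,0,0],[100,-34,-37,0,0,0,0]]]'; python3 -c "
from workcell import bot;print(bot.get_obs()['q'])"
```

```text
time: 2.1
ee_pos: [0.2933, 0.2502, 0.3314]
tcp_rot: [180.0, 0.0, 162.6]
wrist_force: [0.3, -0.0, 0.8]
opening: 0.0854
grasp_force: 0.0
[ 4.04624911e+01 -1.34902053e+01  4.22145567e+00  1.07672656e+02
 -2.75705589e-03  5.79013813e+01]
```

```bash
python3 -m inch '[[[100,-34,-37,0,0,0,0],[100,-34,-37,0,0,0,0],[100,-34,-37,0,0,0,0],[100,-34,-37,0,0,0,0],[100,-34,-37,0,0,0,0],[100,-34,-37,0,0,0,0],[100,-34,-37,0,0,0,0],[100,-34,-37,0,0,0,0]]]'; python3 -m inch '[[[100,0,0,0,0,0,-9.3],[100,0,0,0,0,0,-9.3],[100,0,0,0,0,0,-9.3],[100,0,0,0,0,0,0],[100,0,0,0,0,0,0]]]'
```

```text
time: 3.1
ee_pos: [0.4641, -0.1141, 0.3315]
tcp_rot: [180.0, 0.0, 162.5]
wrist_force: [0.4, 0.4, 1.1]
opening: 0.0853
grasp_force: 0.0
time: 3.72
ee_pos: [0.4636, -0.1123, 0.3313]
tcp_rot: [-180.0, 0.0, -169.8]
wrist_force: [0.7, 0.3, 0.7]
opening: 0.0853
grasp_force: 0.0
```

```bash
python3 -m inch '[[[100,-7.3,-28.3,0,0,0,0],[100,-7.3,-28.3,0,0,0,0],[100,0,0,40,0,0,0],[100,0,0,40,0,0,0],[100,0,0,0,0,0,0],[100,0,0,0,0,0,0]]]'
cat > look.py <<'E'
import sys
from h import *
C={n:viewer.camera(n) for n in("scene","top")}
s=C["scene"]["pixels"][:,:,::-1];t=C["top"]["pixels"][:,:,::-1]
a=cv2.resize(s[125:225,160:260],(400,400),interpolation=cv2.INTER_CUBIC)
b=cv2.resize(t[225:325,290:390],(400,400),interpolation=cv2.INTER_CUBIC)
cv2.imwrite(f"pics/{sys.argv[1]}.png",np.hstack([cv2.convertScaleAbs(a,alpha=1.6),b]))
E
python3 look.py d
```

```text
time: 4.47
ee_pos: [0.4885, -0.1653, 0.2531]
tcp_rot: [-179.9, 0.1, -169.6]
wrist_force: [0.0, -0.1, 0.5]
opening: 0.0857
grasp_force: 0.0
```

View pics/d.png

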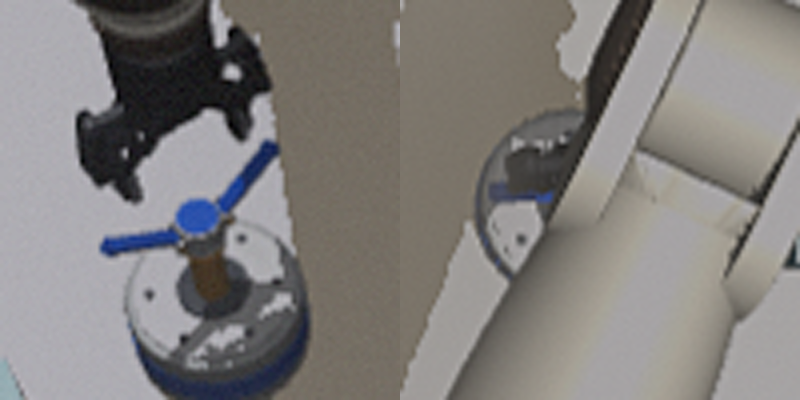

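The scene view shows the two fingers above and astride the cap. Their tips are at crop (130,195) and (240,135), parallel to the line between the blue arm tips. I'll descend.

```bash
python3 -m inch '[[[100,0,0,8,0,0,0],[100,0,0,8,0,0,0],[100,0,0,8,0,0,0],[100,0,0,8,0,0,0],[100,0,0,8,0,0,0],[100,0,0,8,0,0,0]]]'; python3 -m inch '[[[100,0,0,8,0,0,0],[100,0,0,8,0,0,0],[100,0,0,8,0,0,0],[100,0,0,0,0,0,0]]]';python3 look.py e
```

```text
time: 5.32
ee_pos: [0.4882, -0.1653, 0.2027]
tcp_rot: [180.0, -0.0, -169.6]
wrist_force: [-0.6, -0.0, 1.1]
opening: 0.0856
grasp_force: 0.0
time: 5.82
ee_pos: [0.4887, -0.1655, 0.1797]
tcp_rot: [-180.0, 0.1, -169.6]
wrist_force: [1.4, -1.1, 1.8]
opening: 0.0855
grasp_force: 1.0
```

View pics/e.png

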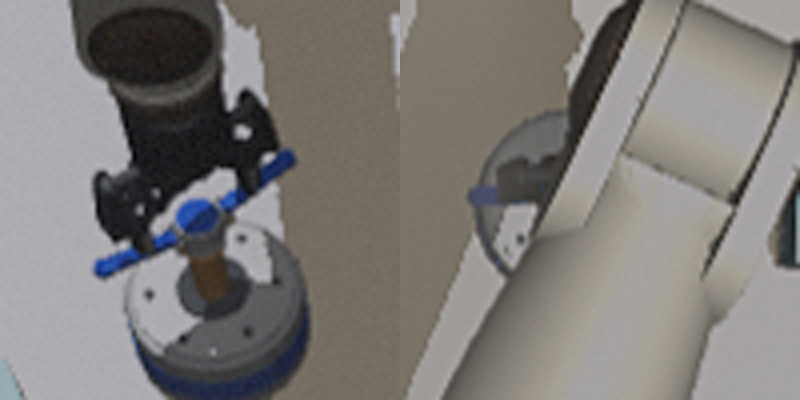

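Both arms (crop tips (105,267) and (290,158)) have come down together to about horizontal under the fingers. I'll continue.

```bash
python3 -m inch '[[[100,0,0,8,0,0,0],[100,0,0,8,0,0,0],[100,0,0,8,0,0,0],[100,0,0,0,0,0,0]]]'; python3 -m inch '[[[100,0,0,8,0,0,0],[100,0,0,8,0,0,0],[100,0,0,8,0,0,0],[100,0,0,0,0,0,0]]]';python3 look.py f
```

```text
time: 6.42
ee_pos: [0.4888, -0.1654, 0.1557]
tcp_rot: [-180.0, 0.1, -169.6]
wrist_force: [1.7, 0.2, 3.0]
opening: 0.085
grasp_force: 2.1
time: 6.92
ee_pos: [0.4881, -0.1653, 0.1308]
tcp_rot: [180.0, -0.0, -169.6]
wrist_force: [0.4, -0.9, -0.5]
opening: 0.0851
grasp_force: 0.7
```

View pics/f.png

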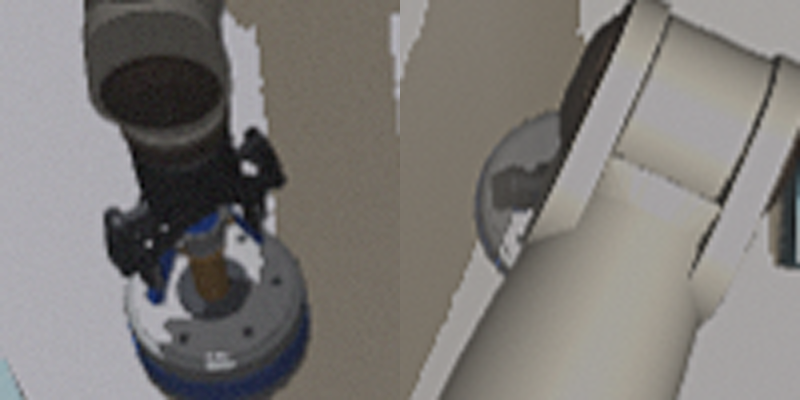

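Both arms now hang inside the fingers, at crop (155,295) and (255,235). I'll squeeze them.

```bash
python3 -m inch '[[[80,0,0,0,0,0,0],[70,0,0,0,0,0,0],[60,0,0,0,0,0,0],[50,0,0,0,0,0,0],[40,0,0,0,0,0,0],[40,0,0,0,0,0,0],[40,0,0,0,0,0,0],[40,0,0,0,0,0,0]]]' 50; python3 -m inch '[[[40,0,0,0,0,0,0],[40,0,0,0,0,0,0],[40,0,0,0,0,0,0]]]' 80
```

```text
time: 8.02
ee_pos: [0.4883, -0.1644, 0.1321]
tcp_rot: [179.9, 0.1, -169.5]
wrist_force: [-1.9, 5.7, 9.4]
opening: 0.0557
grasp_force: 53.1
time: 8.4
ee_pos: [0.4883, -0.1644, 0.1323]
tcp_rot: [179.9, 0.1, -169.5]
wrist_force: [-3.1, 4.9, 10.7]
opening: 0.0547
grasp_force: 82.3
```

The opening is 55–57 mm, which matches the arms being home. I'll open, rise and check.

```bash
python3 -m inch '[[[100,0,0,0,0,0,0],[100,0,0,0,0,0,0],[100,0,0,0,0,0,0],[100,0,0,0,0,0,0],[100,0,0,0,0,0,0],[100,0,0,-10,0,0,0],[100,0,0,-20,0,0,0],[100,0,0,-30,0,0,0]]]'; python3 -m inch '[[[100,0,0,-45,0,0,0],[100,0,0,-45,0,0,0],[100,0,0,-20,0,0,0],[100,40,0,0,0,0,0],[100,40,0,0,0,0,0],[100,0,0,0,0,0,0],[100,0,0,0,0,0,0]]]';python3 look.py g
```

```text
time: 9.4
ee_pos: [0.4879, -0.1653, 0.192]
tcp_rot: [180.0, -0.0, -169.6]
wrist_force: [1.2, 0.6, 0.1]
opening: 0.0856
grasp_force: 0.0
time: 10.28
ee_pos: [0.4099, -0.1799, 0.3019]
tcp_rot: [-180.0, 0.1, -169.6]
wrist_force: [0.1, 0.0, -0.5]
opening: 0.0853
grasp_force: 0.0
```

View pics/g.png

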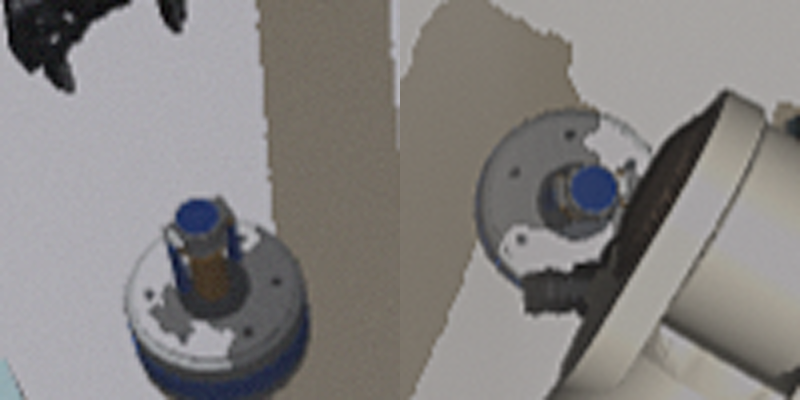

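Both blue arms hang straight down beside the neck, at crop x≈180 and x≈235. The gripper is clear of everything.

```bash
python3 -c "
from workcell import bot;print(bot.job_done())"
```

```text
the job is handed in; nothing more can be done
None
```

I swung both blue cam arms down together and squeezed them home (fingers stopped at 55–57 mm, home is 57 mm), then let go; the gripper stayed clear of the orange drum, bottle, glove box and plate, and the job is handed in (no verdict was returned).

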